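# Fit the adjustable spanner to the water filter's nut and loosen it by one flat

### The job

Roll the thumbwheel of the adjustable spanner until its jaws just fit the big hexagon nut on top of the water filter. Set the spanner on the nut and loosen the nut anticlockwise (seen from above) by one flat, a sixth of a turn, then lift the spanner off and lay it gently down flat on the worktop, well clear of the filter. Turn the nut only with the spanner, and leave the jars that stand round the filter where they are, upright.

Things in the scene. Friction and masses are not known exactly. Their poses are not given: they have to be found in the camera images.
- wrench: Adjustable steel spanner, 183 mm long, 18 mm thick, 0.4 kg, loose, lying flat. Origin on its underside; x from handle to mouth, z up. In mm: handle a bar 24 wide (y), x -75 to 0; balance point near x 12; crossbar x 35 to 55, y -55 to 40; two jaws 16 thick stand out to x 108: fixed one's inner face at y +24, moving one's at y -42 + jaw value. The mouth is open above, below and to +x.
- wheel_mid (a point): Centre of the spanner's thumbwheel (the worm): knurled upright drum, 36 mm across, 22 mm tall (z 19 to 41 mm of the spanner) at x 22, y 0, z 30 mm of the spanner, axes likewise. Clockwise from above closes the jaws, 5 mm per rad; stays where left. Needs about 0.1 N m; the spanner's friction on the worktop holds against this if the wheel is pinched centrally.
- mouth (a point): Centre of the mouth when the jaws are 48 mm apart: at x 85, y 0, z 9 mm of the spanner (half its thickness), axes as the spanner's. With the spanner on the nut this point lies on the nut's axis.
- handle (a point): Place to grip the handle across its width: x -25, y 0, z 9 mm of the spanner, 110 mm from the mouth's centre. Axes as the spanner's. A tall cabinet stands to the left of the spanner, beyond y = 0.27 m: keep the gripper's wide body clear of it.
- jaw (a joint): Position of the moving jaw (m). Gap between the jaws = 66 mm - value: 0 is wide open, larger is closer. Starts at a gap of 54 to 62 mm. The nut is 46 mm across flats: the jaws just fit at about 0.018 (gap 48 mm, 2 mm of play); when much wider they slip round it.
- nut (a joint): Angle of the nut, rad. 0 at the start (tight), grows anticlockwise seen from above. One flat is 1.047. Friction 0.2 N m, stays where left; it does not rise as it turns.
- nut_mid (a point): Centre of the steel hexagon nut, 74 mm over the worktop: 46 mm across flats, 53 across corners, hexagon 20 mm tall (10 below to 10 above here), upright axis, a chamfer and a small plug up to 21 mm above here. Turns with the nut: y normal to a pair of flats, x at a corner; flats every 60 degrees. The spanner can rest on the shoulder below, its mouth point then 1 mm below this.
- filter: Countertop water filter, fixed, on a round cork mat (62 mm radius, 4 mm thick): white round body of 41 mm radius, foot of 52 mm radius, two steel pipe stubs along its +-y to 64 mm from the axis, 26 mm over the worktop; shoulder of 34 mm radius under the nut, 64 mm over the worktop. Origin under its centre, 4 mm over the worktop.
- jam_jar: Jam jar with a red lid, 65 mm in diameter, 97 mm tall. Free-standing bystander, origin under its centre. Stands upright 0.125 to 0.16 m from the filter's axis, z up.
- spice_jar: Slim spice jar with a dark lid and a white and blue label, 41 mm in diameter, 105 mm tall. Free-standing bystander, origin under its centre. Stands upright 0.125 to 0.16 m from the filter's axis, z up.
- salt_jar: Spice jar with a dark lid and a green label, 44 mm in diameter, 105 mm tall. Free-standing bystander, origin under its centre. Stands upright 0.125 to 0.16 m from the filter's axis, z up.
Not all that is in view belongs to the job. What is shaped like the wrench but green is not meant.

How it is judged:
By the outcome, as a careful person would: the job done as asked, in the order asked, and still so for the second after the job is handed in, with the robot touching nothing.
It also fails if it takes over 72 s, if anything falls off the work surface, if the arm or the gripper's body presses on something with over 40 N, if the wrist force passes 120 N, or if a joint passes its speed limit or range.

### The arm

A 6-joint arm with a two-finger parallel gripper is mounted at the origin on a cart in front of the work surface, level with it; the furniture and walls round the work are solid. World frame = base frame: x ahead of the robot, y to its left, z up, the work surface at z = 0. Lengths are in m, angles in rad, forces in N, time in s.
With the tool pointing down it reaches from about 0.35 to 0.775 m from the base axis. Payload 7.3 kg.
Tool frame: the origin (TCP) lies midway between the tips of the shut fingers; the grasp point (between the pads) lies 19 mm behind it; z points along the fingers, y is the line along which they close (so a half turn about z gives the same grasp; the last joint's range is limited). The gripper opens to 92 mm and grips with 3 to 60 N. Pads are 19 mm wide; open, the fingers measure 130 mm over their backs; the gripper's body (75 mm by 190 mm) begins 47 mm behind the grasp point.
Start: joints at [1.076, 0.342, 1.524, -0, 1.275, -0.146], TCP at [0.179, 0.493, 0.227] pointing down, gripper open.
Joint ranges: [-2.53, 2.53], [-0.77, 2.02], [0.04, 2.7], [-1, 4.14], [0.28, 2.66], [-3.11, 3.11]. Speed limits (rad/s): [2.57, 2.57, 3.14, 3.14, 3.14, 3.14].

### API

Orientations are given as [roll, pitch, yaw] about the fixed x, y, z axes, in that order (R = Rz(yaw) Ry(pitch) Rx(roll)).
In Python, from cell import monitor, vision, workorder gives the robot as it stands.
- The arm moves only by the tool move_arm, never from a script. Its argument "rows" is a list of rows, each a list of 5 numbers: the shift along the world's x, y, z in mm, then the turn about the world's z in rad, then the closure, from -1 (fully open) to 1 (shut). A call has 1 to 12 rows; each row shifts and turns the commanded pose from where the row before left it; what a row does not reach is not made up. A row lasts 1/10 s, in which the tool goes at most 50 mm and 8.59 degrees, less where a joint would pass 70% of its speed; a pose out of reach is approached as far as the arm can. A call is refused whole if a number of a shift passes 50 or a number of a turn 0.15, either way. A call with a gripper value outside its range is refused whole. The fingers move at their own pace and stop on an object; "newtons" is the grip in N (left out, the last holds). Time passes only in rows, so rows that do not move let the fingers close. It gives the time, the measured TCP pose, the force, the opening and the grip force at its end, in the units of the state.
- monitor.observe(): the state, without advancing time (a new reading comes with each control period).
- vision.read_camera(name): name is "scene" or "side" or "wrist"; returns the picture (480x640x3 uint8, red, green, blue); there is no depth.
- vision.get_calibration(name): a dict with "K" (3x3 intrinsics, pixels), "T" (4x4, takes a point from camera to world coordinates); the wrist camera has in their place "mount" (4x4, takes a point from camera to tool coordinates, whose origin is the TCP and whose axes are the flange's). Camera axes: x right, y up, looking along -z (the intrinsics and any distortion apply to the point x, -y, -z); pixel columns grow to the right and rows downward; lengths in m; the calibration is good to about 2 mm. A picture is of the moment at which its call begins: read the wrist's pose just before it. get_calibration takes no time and is no camera call.
- workorder.hand_in(): hands the job in; it is judged then, once.
The state is a dict: "time": time; "qpos": joint angles; "qvel": joint speeds; "joint_efforts": joint torques, N m; "tool_pos": TCP position; "tool_rot": TCP orientation; "contact_force": force on the tool from outside, world axes, zero at the start; "torque": the same for the moment, N m; "opening": finger opening in m; "grip_force": force on a finger pad.
Only numpy, scipy, OpenCV 4.12 (cv2) and the standard library are available. Lean on these libraries where they do the work, as an engineer would, in place of code of your own. Each camera call takes 0.05 s, during which the arm holds its last target. There are 200 camera calls.

## Working session

There is one attempt and no reset: what is moved stays moved. The work goes in short steps, Python scripts to look and compute and a tool call to move; the robot and the scene stay as the last step left them, time stands still between calls to the robot, and variables do not carry over. Pictures are saved under pics/ and viewed, at most 10 in all, crops included, and the job is handed in when it is done.

Besides the shell and the picture viewer there is one more tool, called after "Call:" as a command line: name --pt "numbers of a row" for each row, then --argument value for the rest. move_arm: Moves the arm, as the interface text tells. Its arguments: {"type":"object","properties":{"rows":{"type":"array","items":{"type":"array","items":{"type":"number"}}},"newtons":{"type":"number"}},"required":["rows"]}

```bash
mkdir -p pics; ls
python3 - <<'E'
from cell import monitor, vision, workorder
import cv2,numpy as np
for n in ["scene","side"]:
    im=vision.read_camera(n); cv2.imwrite(f"pics/{n}0.png",im[:,:,::-1])
    c=vision.get_calibration(n); print(n,c)
print(vision.get_calibration("wrist")); s=monitor.observe(); print(s)
E
```

```text
pics
scene {'K': array([[558.98134681,   0.        , 314.31258213],
       [  0.        , 558.98134681, 238.57934601],
       [  0.        ,   0.        ,   1.        ]]), 'T': array([[ 0.83835237,  0.23235364, -0.49312988, -0.1401513 ],
       [-0.54463601,  0.31856149, -0.77581583, -1.01970036],
       [-0.02317144,  0.91898333,  0.39361494,  0.57225829],
       [ 0.        ,  0.        ,  0.        ,  1.        ]])}
side {'K': array([[521.68617549,   0.        , 323.16506859],
       [  0.        , 521.68617549, 230.55225176],
       [  0.        ,   0.        ,   1.        ]]), 'T': array([[ 0.72014056,  0.45593676, -0.52299067, -0.14689034],
       [-0.69368291,  0.45770335, -0.55615795, -0.69745216],
       [-0.01419827,  0.76330159,  0.64588628,  0.84088634],
       [ 0.        ,  0.        ,  0.        ,  1.        ]])}
{'K': array([[352.01597266,   0.        , 321.69541263],
       [  0.        , 352.01597266, 238.82305094],
       [  0.        ,   0.        ,   1.        ]]), 'mount': array([[-8.84840756e-05,  9.61605989e-01,  2.74433808e-01,
         7.31896583e-02],
     
[... 254 characters left out ...]
time': 0.1, 'qpos': array([ 1.07600396e+00,  3.42633728e-01,  1.52492883e+00,  2.59401579e-05,
        1.27539443e+00, -1.45982039e-01]), 'qvel': array([-1.03205134e-04, -2.68520853e-03, -3.17061262e-03,  1.01460239e-03,
       -2.72361895e-08, -1.24485975e-03]), 'joint_efforts': array([ 6.30048999e-04, -4.32005739e+01, -2.44693226e+01,  7.18317926e-02,
        5.26710448e-02, -5.35054198e-05]), 'tool_pos': array([0.1792225 , 0.49307421, 0.22612193]), 'tool_rot': array([-3.14024644e+00, -2.23003892e-04,  2.79277461e+00]), 'contact_force': array([ 0.49776244,  0.67008659, -0.49679595]), 'torque': array([-0.01993427,  0.04807424, -0.01487887]), 'grip_force': 0.0, 'opening': 0.0915742925403648}
```

View pics/scene0.png

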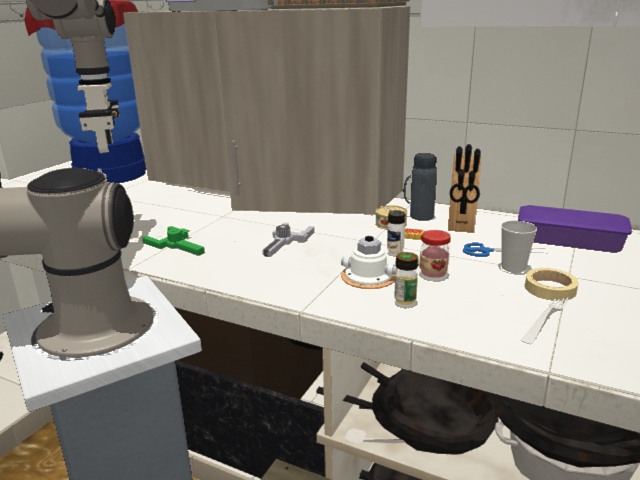

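View pics/side0.png

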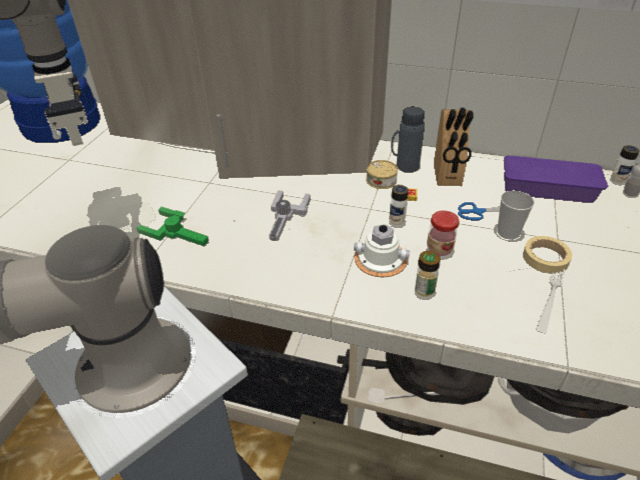

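The grey steel spanner is at side (287,212) and scene (288,240). The lookalike is the green one at side (175,228) and scene (175,240), which I rule out by colour. The filter's nut is at side (382,233). The jars are blue spice at (398,205), red jam at (442,235) and green salt at (428,275). Next I take one close crop and rough positions.

```bash
cat > h.py <<'E'
from cell import monitor, vision, workorder
import cv2,numpy as np
from scipy.spatial.transform import Rotation as R
def cam(n):
    c=vision.get_calibration(n)
    if n!="wrist": return c["K"],c["T"]
    s=monitor.observe(); T=np.eye(4); T[:3,:3]=R.from_euler("xyz",s["tool_rot"]).as_matrix(); T[:3,3]=s["tool_pos"]
    return c["K"],T@c["mount"]
def ray(KT,u,v,z):
    K,T=KT; d=T[:3,:3]@np.array([(u-K[0,2])/K[0,0],-(v-K[1,2])/K[1,1],-1]); o=T[:3,3]
    return (o+d*(z-o[2])/d[2])
def proj(KT,p):
    K,T=KT; q=(np.asarray(p)-T[:3,3])@T[:3,:3]; q=q*[1,-1,-1]; q=q/q[...,2:]
    return (q@K.T)[...,:2]
E
python3 - <<'E'
from h import *
S=cam("side");C=cam("scene")
print("wheel",ray(S,284,203,.041),"handle end",ray(S,275,234,.018))
print("nut top",ray(S,382,229,.095),ray(C,370,239,.095))
print("jars spice",ray(S,399,190,.105),"jam",ray(S,444,219,.097),"salt",ray(S,430,257,.105))
im=cv2.imread("pics/side0.png"); a=cv2.resize(im[170:260,240:330],(560,560),interpolation=cv2.INTER_CUBIC)
cv2.imwrite("pics/c1.png",a)
E
```

```text
wheel [0.50545767 0.13935301 0.041     ] handle end [0.42755423 0.08433911 0.018     ]
nut top [ 0.55315637 -0.14338392  0.095     ] [ 0.55353694 -0.15171762  0.095     ]
jars spice [ 0.68213416 -0.0837314   0.105     ] jam [ 0.6765485  -0.22022886  0.097     ] salt [ 0.54603185 -0.27903905  0.105     ]
```

View pics/c1.png

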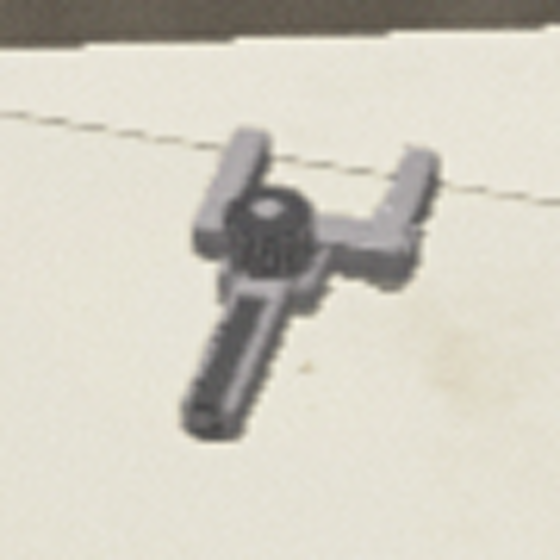

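The crop shows the grey spanner with its dark knurled wheel at crop (268,230), handle toward the lower left, and the mouth opening up and right. That is the right tool. Before moving past the cabinet I check where its corner is.

Run:
```python
from h import *
S=cam("side");C=cam("scene")
for p in [(216,178),(110,134),(385,160)]: print(ray(S,*p,0))
for p in [(232,208),(145,178)]: print(ray(C,*p,0))
```

```text
[0.47847028 0.40886117 0.        ]
[0.38095583 0.86072464 0.        ]
[0.8881243  0.13029517 0.        ]
[0.50358719 0.45070795 0.        ]
[0.38699747 0.92498152 0.        ]
```

Call:
move_arm --pt "33 -35 0 0 -1" --pt "33 -35 0 0 -1" --pt "33 -35 0 0 -1" --pt "33 -35 0 0 -1" --pt "33 -35 0 0 -1" --pt "33 -35 0 0 -1" --pt "33 -35 0 0 -1" --pt "33 -35 0 0 -1" --pt "33 -35 0 0 -1" --pt "29 -39 0 0 -1" --pt "0 0 0 0 -1"

```text
time: 1.2
tool_pos: [0.5083, 0.1349, 0.226]
tool_rot: [-3.14, 0.001, 2.787]
contact_force: [-0.2, 0.2, -0.3]
opening: 0.0915
grip_force: 0.0
```

Run:
```python
from h import *
s=monitor.observe(); K,T=cam("wrist"); np.savez("w1.npz",K=K,T=T); im=vision.read_camera("wrist"); cv2.imwrite("pics/w1.png",im[:,:,::-1])
print(s["time"],s["tool_pos"],s["tool_rot"],s["qpos"])
```

```text
1.2 [0.50825999 0.13485017 0.22596392] [-3.14026985e+00  9.15959736e-04  2.78700271e+00] [ 0.11451057  0.34419755  1.52305474 -0.00166682  1.27412175 -1.1012081 ]
```

View pics/w1.png

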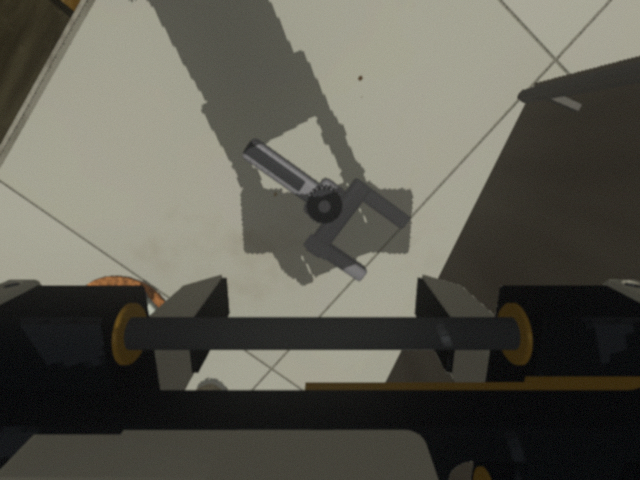

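The wrist view shows the spanner with its wheel at (324,206), handle end at (250,146), fixed jaw tip at (403,220), moving jaw tip at (360,274), and the cabinet well to the right. I zoom in once for the pose and gap.

Run:
```python
import cv2
im=cv2.imread("pics/w1.png"); cv2.imwrite("pics/c2.png",cv2.resize(im[135:285,235:415],(720,600),interpolation=cv2.INTER_CUBIC))
```

```text
(no output)
```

View pics/c2.png

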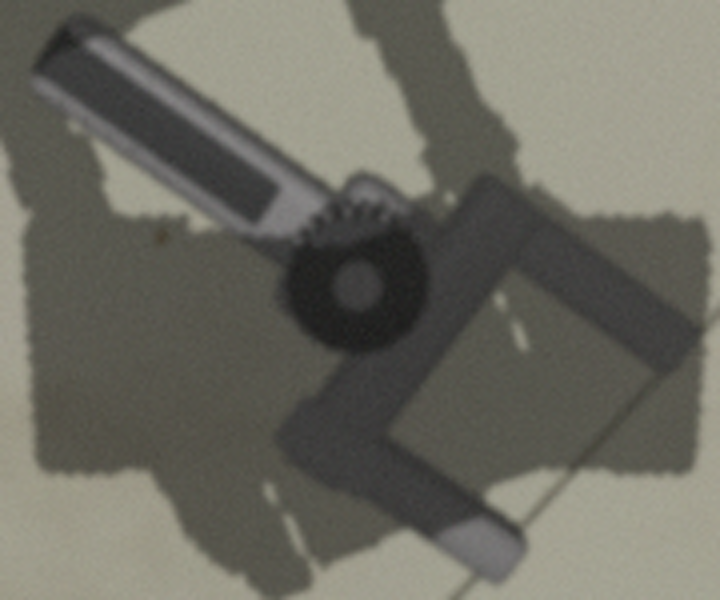

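```bash
cat >> h.py <<'E'
from scipy.optimize import least_squares
def fit(KT,obs,x0):
    "obs: list of (u,v,x,y,z,m) mm on spanner; m=1 rides on moving jaw. returns x,y,yaw,jaw(mm)"
    o=np.array(obs,float)
    def f(p):
        P=o[:,2:5]/1000; P=P.copy(); P[:,1]+=o[:,5]*p[3]
        W=np.c_[p[0]+P[:,0]*np.cos(p[2])-P[:,1]*np.sin(p[2]),p[1]+P[:,0]*np.sin(p[2])+P[:,1]*np.cos(p[2]),P[:,2]]
        return (proj(KT,W)-o[:,:2]).ravel()
    r=least_squares(f,x0); return r.x,r.fun
E
python3 - <<'E'
from h import *
d=np.load("w1.npz");KT=(d["K"],d["T"])
c=[(358,283,22,0,41,0),(512,265,55,24,18,0),(658,372,108,24,18,0),(700,330,108,40,18,0),(490,175,35,40,18,0),(385,435,55,-42,18,1),(525,540,108,-42,18,1),(75,15,-75,12,18,0)]
obs=[(235+a/4,135+b/4,*k) for a,b,*k in c]
p,r=fit(KT,obs,[.49,.13,.6,.005]); print(p,66-p[3]*1000,r.reshape(-1,2).round(1))
cw=p[:2]+.022*np.array([np.cos(p[2]),np.sin(p[2])]); print("wheel",cw)
# nut
print(ray(KT,210,384,.095))
E
```

```text
[0.48259667 0.12792159 0.59594908 0.00839444] 57.60556409749199 [[-0.8  0.2]
 [-0.6  0.3]
 [ 2.2  1.9]
 [ 1.2  0.6]
 [-1.1 -0.9]
 [-1.   0.5]
 [ 2.6  0.8]
 [-2.1 -2.5]]
wheel [0.50080423 0.14027007]
[ 0.61702868 -0.02023338  0.095     ]
```

Call:
move_arm --pt "-7 5 -45 0 -1" --pt "0 0 -50 0 -1" --pt "0 0 -50 0 -1" --pt "0 0 -35 0 -1" --pt "0 0 -24 0 -1" --pt "0 0 0 0 0.3" --pt "0 0 0 0 0.5" --pt "0 0 0 0 0.7" --pt "0 0 0 0 0.7" --newtons 15

```text
time: 2.15
tool_pos: [0.4987, 0.1448, 0.0237]
tool_rot: [3.141, 0.001, 2.793]
contact_force: [0.1, -0.0, -0.2]
opening: 0.0645
grip_force: 0.0
```

Call:
move_arm --pt "2 -4 -2 0 0.3" --pt "0 0 0 0 0.7" --pt "0 0 0 0 0.9" --pt "0 0 0 0 0.9" --pt "0 0 0 0 0.9" --pt "0 0 0 0 0.9" --newtons 15

```text
time: 2.75
tool_pos: [0.5004, 0.1402, 0.0208]
tool_rot: [-3.141, 0.0, 2.793]
contact_force: [0.7, -2.2, 1.7]
opening: 0.0357
grip_force: 15.0
```

Call:
move_arm --pt "0 0 0 -0.15 0.9" --pt "0 0 0 -0.15 0.9" --pt "0 0 0 -0.15 0.9" --pt "0 0 0 -0.15 0.9" --pt "0 0 0 -0.15 0.9" --pt "0 0 0 -0.15 0.9" --pt "0 0 0 -0.15 0.9" --pt "0 0 0 -0.15 0.9" --pt "0 0 0 -0.15 0.9" --pt "0 0 0 -0.15 0.9" --pt "0 0 0 -0.15 0.9" --pt "0 0 0 -0.15 0.9"

```text
time: 3.95
tool_pos: [0.5003, 0.1402, 0.0208]
tool_rot: [3.141, 0.001, 0.987]
contact_force: [-0.6, -2.1, 2.3]
opening: 0.0355
grip_force: 15.0
```

Call:
move_arm --pt "0 0 0 0 0.9" --pt "0 0 0 0 -1" --pt "0 0 0 0 -1" --pt "0 0 0 0 -1" --pt "0 0 40 0.1 -1" --pt "0 0 50 0.1 -1" --pt "0 0 40 0.1 -1" --pt "0 0 0 0 -1" --pt "0 0 0 0 -1"

```text
time: 4.85
tool_pos: [0.5007, 0.1405, 0.1513]
tool_rot: [3.14, -0.001, 1.293]
contact_force: [-0.1, 0.8, -0.6]
opening: 0.0908
grip_force: 0.0
```

Run:
```python
from h import *
s=monitor.observe(); K,T=cam("wrist"); np.savez("w2.npz",K=K,T=T); im=vision.read_camera("wrist"); cv2.imwrite("pics/w2.png",im[:,:,::-1])
print(s["time"],s["tool_pos"],s["tool_rot"],s["qpos"])
q=proj((K,T),np.array([.53,.16,.018])); print(q)
u,v=q.astype(int); v=max(v,150);u=max(u,200)
print(u-160,v-130); cv2.imwrite("pics/c3.png",cv2.resize(im[v-130:v+110,u-160:u+160,::-1],(800,600),interpolation=cv2.INTER_CUBIC))
```

```text
4.85 [0.50066547 0.14054966 0.15132888] [ 3.13977359e+00 -8.17244735e-04  1.29292651e+00] [1.26207761e-01 4.05964582e-01 1.65122575e+00 4.10195262e-05
 1.08240844e+00 4.04059112e-01]
[347.83437957 198.26024392]
187 68
```

View pics/c3.png

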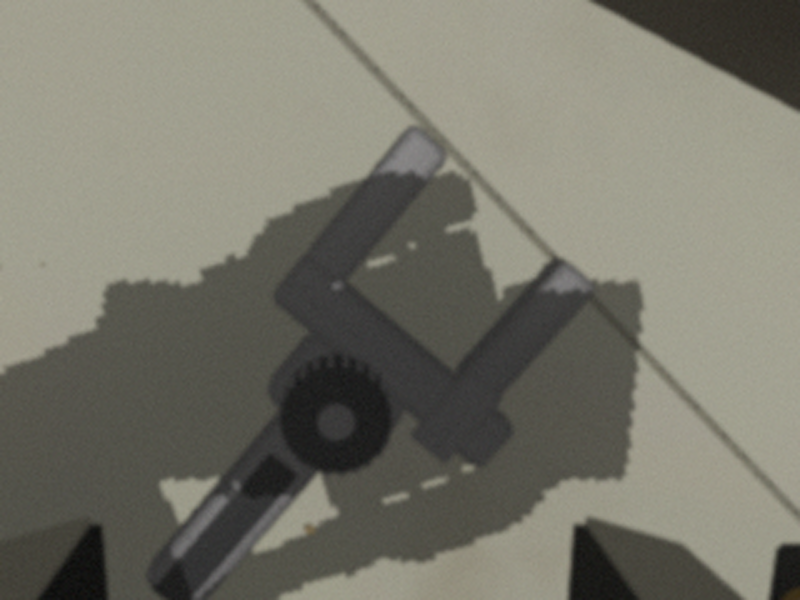

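Run:
```python
from h import *
d=np.load("w2.npz");KT=(d["K"],d["T"])
c=[(336,420,22,0,41,0),(343,287,55,24,18,0),(445,158,108,24,18,0),(413,125,108,40,18,0),(276,293,35,40,18,0),(452,378,55,-42,18,1),(555,260,108,-42,18,1)]
obs=[(187+a/2.5,68+b/2.5,*k) for a,b,*k in c]
p,r=fit(KT,obs,[.49,.13,.6,.005]); print(p,66-p[3]*1000,r.reshape(-1,2).round(1))
W=[ray(KT,o[0],o[1],.018)[:2]*1000 for o in obs]
n=np.array([-np.sin(p[2]),np.cos(p[2])]);t=np.array([n[1],-n[0]])
for w,o in zip(W,obs): print(o[2:4],((w-p[:2]*1000)@t).round(1),((w-p[:2]*1000)@n).round(1))
K,T=KT; print(T[:3,3])
```

```text
[0.48223266 0.12782901 0.58774436 0.01803482] 47.965181615510126 [[-1.   1.2]
 [ 0.  -0.7]
 [ 2.6 -0.3]
 [ 0.4 -1. ]
 [-3.6  2.8]
 [-0.6 -0.2]
 [ 2.  -1.3]]
(22, 0) 18.4 -4.1
(55, 24) 54.6 23.6
(108, 24) 106.5 25.4
(108, 40) 107.3 39.8
(35, 40) 38.7 39.2
(55, -42) 55.2 -24.5
(108, -42) 106.2 -23.5
[0.52155057 0.21195367 0.30964659]
```

The jaws now measure about 48 mm apart (fixed inner face at crop (445,158), moving at (555,260)), which is the gap I wanted. Next I look at the nut from above.

Call:
move_arm --pt "0 -15 40 0 -1" --pt "9 -45 15 0 -1" --pt "9 -45 0 0 -1" --pt "9 -45 0 0 -1" --pt "9 -45 0 0 -1" --pt "9 -45 0 0 -1" --pt "8 -45 0 0 -1" --pt "0 0 0 0 -1" --pt "0 0 0 0 -1"

```text
time: 5.8
tool_pos: [0.5525, -0.145, 0.2034]
tool_rot: [-3.137, -0.001, 1.29]
contact_force: [-0.2, 0.6, -0.1]
opening: 0.0915
grip_force: 0.0
```

Run:
```python
from h import *
s=monitor.observe(); K,T=cam("wrist"); np.savez("w3.npz",K=K,T=T); im=vision.read_camera("wrist"); cv2.imwrite("pics/w3.png",im[:,:,::-1])
print(s["time"],s["tool_pos"],s["tool_rot"])
q=proj((K,T),np.array([.553,-.147,.084])); print(q)
u,v=q.astype(int); v=max(v,90)
print(u-120,v-90); cv2.imwrite("pics/c4.png",cv2.resize(im[v-90:v+90,u-120:u+120,::-1],(800,600),interpolation=cv2.INTER_CUBIC))
```

```text
5.8 [ 0.55249465 -0.14504934  0.2033769 ] [-3.13732566e+00 -8.81082206e-04  1.29028833e+00]
[322.56844549 235.64913663]
202 145
```

View pics/c4.png

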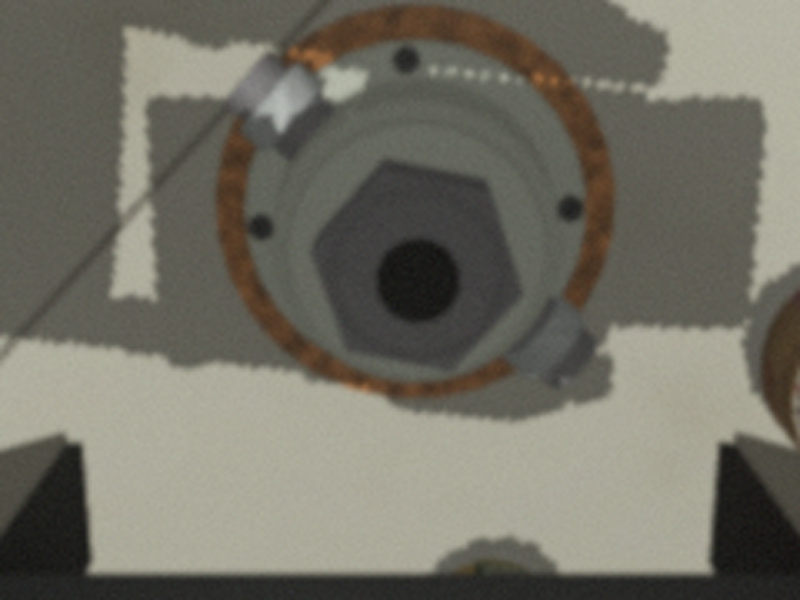

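The hexagon's corners in the crop are (387,158), (487,180), (522,290), (445,370), (350,350) and (313,248). The plug is at (418,280), and the jars at the edge are clear.

Run:
```python
from h import *
d=np.load("w3.npz");KT=(d["K"],d["T"])
c=np.array([(387,158),(487,180),(522,290),(445,370),(350,350),(313,248)])/3.3333+[202,145]
W=np.array([ray(KT,*p,.084)[:2] for p in c]); m=W.mean(0); print("mid",m)
v=W-m; a=np.degrees(np.arctan2(v[:,1],v[:,0])); print(np.hypot(*v.T)*1000,a.round(1),(a%60).round(1))
print("plug",ray(KT,418/3.3333+202,280/3.3333+145,.095))
c1=ray(KT,202+415/3.333,145+200/3.333,.004); print("mat",c1)
```

```text
mid [ 0.55901258 -0.13962938]
[27.67396843 27.08249932 26.24673679 27.20345964 26.83751525 25.74169806] [  89.2   36.3  -28.5  -91.1 -144.3  153.1] [29.2 36.3 31.5 28.9 35.7 33.1]
plug [ 0.55896862 -0.13997269  0.095     ]
mat [ 0.55973274 -0.13775958  0.004     ]
```

Call:
move_arm --pt "-14 44 0 -0.1 -1" --pt "-14 44 0 -0.1 -1" --pt "-14 44 0 -0.1 -1" --pt "-14 44 0 -0.1 -1" --pt "-14 44 0 -0.1 -1" --pt "-15 43 0 -0.1 -1" --pt "0 0 -40 -0.1 -1" --pt "0 0 -40 0 -1" --pt "0 0 -40 0 -0.5" --pt "0 0 0 0 -0.3" --pt "0 0 0 0 -0.2"

```text
time: 6.95
tool_pos: [0.4677, 0.1193, 0.086]
tool_rot: [-3.141, 0.001, 0.594]
contact_force: [0.4, 0.2, 0.0]
opening: 0.0723
grip_force: 0.0
```

Call:
move_arm --pt "-1 -1 -40 0 -0.2" --pt "0 0 -30 0 -0.2" --pt "0 0 -13 0 -0.2" --pt "0 0 0 0 0.2" --pt "0 0 0 0 0.6" --pt "0 0 0 0 1" --pt "0 0 0 0 1" --pt "0 0 0 0 1" --newtons 60

```text
time: 7.75
tool_pos: [0.4681, 0.1176, 0.0039]
tool_rot: [3.141, -0.002, 0.593]
contact_force: [-1.8, 0.6, 6.2]
opening: 0.0233
grip_force: 60.0
```

Call:
move_arm --pt "0 0 10 0 1" --pt "0 0 30 0 1" --pt "0 0 40 0 1" --pt "0 0 40 0 1" --pt "0 0 26 0 1" --pt "0 -25 0 -0.13 1" --pt "0 -37 0 -0.13 1" --pt "0 -37 0 -0.13 1" --pt "0 -37 0 -0.13 1" --pt "0 -37 0 -0.13 1" --pt "0 -37 0 -0.13 1" --pt "0 0 0 -0.13 1"

```text
time: 8.95
tool_pos: [0.4671, -0.0965, 0.1491]
tool_rot: [3.14, -0.0, -0.327]
contact_force: [-0.8, 0.8, -4.1]
opening: 0.0236
grip_force: 60.0
```

Call:
move_arm --pt "0 0 0 -0.08 1" --pt "0 0 0 -0.08 1" --pt "0 0 0 0 1" --pt "0 0 0 0 1"

```text
time: 9.35
tool_pos: [0.467, -0.0924, 0.1488]
tool_rot: [3.141, 0.001, -0.475]
contact_force: [-0.0, -0.1, -4.4]
opening: 0.0234
grip_force: 60.0
```

Run:
```python
from h import *
s=monitor.observe(); K,T=cam("wrist"); np.savez("w4.npz",K=K,T=T); im=vision.read_camera("wrist"); cv2.imwrite("pics/w4.png",im[:,:,::-1])
print(s["time"],s["tool_pos"],s["tool_rot"],s["contact_force"],s["torque"],s["qpos"])
```

```text
9.35 [ 0.46703235 -0.0924427   0.14884488] [ 3.14140103e+00  6.32965107e-04 -4.75037414e-01] [-0.02578664 -0.05554321 -4.44884775] [0.05800681 0.27833058 0.05299365] [-3.56501988e-01  3.37054130e-01  1.76924971e+00 -1.34161665e-04
  1.03594000e+00  1.68940011e+00]
```

View pics/w4.png

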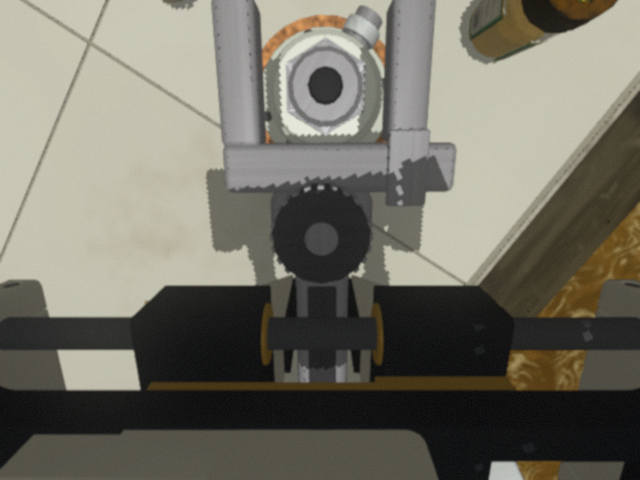

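Run:
```python
from h import *
d=np.load("w4.npz");KT=(d["K"],d["T"])
s=monitor.observe(); tp=s["tool_pos"][:2]; y=s["tool_rot"][2]; t=np.array([np.cos(y),np.sin(y)]); n=np.array([-t[1],t[0]])
def loc(u,v,z): w=ray(KT,u,v,z)[:2]-tp; return (np.array([w@t,w@n])*1000).round(1)
for z in (.158,.163,.168):
  print(z,[loc(*p,z) for p in [(264,143),(262,60),(388,143),(388,60),(225,145),(228,190)]], "wheel",loc(321,238,z+.023))
print("nut plug",loc(326,85,.095),"expected nut",[(np.array([.559,-.1397])-tp)@t,(np.array([.559,-.1397])-tp)@n])
print("flat edge nut sides", [loc(*p,.084) for p in [(279,85),(372,85),(326,137)]])
```

```text
0.158 [array([72.7, 24.3]), array([103.5,  23.7]), array([ 72.7, -26.3]), array([103.5, -24.7]), array([71.9, 40.3]), array([53.5, 40.4])] wheel [38.9  1. ]
0.163 [array([72.8, 23.5]), array([102.5,  22.9]), array([ 72.8, -25.4]), array([102.5, -23.9]), array([72., 39.]), array([54.2, 39.1])] wheel [40.3  1. ]
0.168 [array([72.8, 22.7]), array([101.6,  22.2]), array([ 72.8, -24.5]), array([101.6, -23. ]), array([72.1, 37.7]), array([54.9, 37.8])] wheel [41.7  1. ]
nut plug [103.1  -1.6] expected nut [np.float64(0.10331535906557938), np.float64(-1.0070940552927021e-05)]
flat edge nut sides [array([104.6,  25.8]), array([104.6, -28.7]), array([75.3, -1.9])]
```

The wrist view shows the nut (326,85) centred between the jaws, whose inner faces are at u≈262 and 388, with the headings aligned. I descend in two steps and watch the force.

Call:
move_arm --pt "0 0 -25 0 1" --pt "0 0 -25 0 1" --pt "0 0 -8 0 1" --pt "0 0 -5 0 1" --pt "0 0 0 0 1"

```text
time: 9.9
tool_pos: [0.4675, -0.0926, 0.0858]
tool_rot: [3.141, 0.0, -0.477]
contact_force: [-0.9, 0.5, -3.6]
opening: 0.0236
grip_force: 60.0
```

Call:
move_arm --pt "0 0 -4 0 1" --pt "0 0 -4 0 1" --pt "0 0 -3 0 1" --pt "0 0 0 0 1"

```text
time: 10.3
tool_pos: [0.4672, -0.0925, 0.0745]
tool_rot: [3.141, 0.0, -0.477]
contact_force: [0.6, 0.1, -3.5]
opening: 0.0233
grip_force: 60.0
```

Call:
move_arm --pt "0 0 -3 0 1" --pt "0 0 -2 0 1" --pt "0 0 0 0 1"

```text
time: 10.6
tool_pos: [0.4672, -0.0925, 0.0695]
tool_rot: [3.141, 0.001, -0.477]
contact_force: [0.5, -0.1, -4.3]
opening: 0.0232
grip_force: 60.0
```

```bash
cat > arc.py <<'E'
from h import *
import sys
s=monitor.observe(); c=np.array([.559,-.1397]); th=0; p=s["tool_pos"][:2]-c
print(np.hypot(*p)*1000,np.degrees(np.arctan2(p[1],p[0])))
old=p*0
for k in range(1,15):
    a=.1*k; q=R.from_euler("z",a).as_matrix()[:2,:2]@p-p; print(k,((q-old)*1000).round(1)); old=q
E
python3 arc.py
```

```text
103.16467061975283 152.7936862559642
1 [-4.3 -9.4]
2 [-3.3 -9.8]
3 [ -2.3 -10.1]
4 [ -1.3 -10.2]
5 [ -0.3 -10.3]
6 [  0.8 -10.3]
7 [  1.8 -10.2]
8 [ 2.8 -9.9]
9 [ 3.8 -9.6]
10 [ 4.7 -9.2]
11 [ 5.6 -8.7]
12 [ 6.4 -8. ]
13 [ 7.2 -7.4]
14 [ 7.9 -6.6]
```

Call:
move_arm --pt "-4.3 -9.4 0 0.1 1" --pt "-3.3 -9.8 0 0.1 1" --pt "-2.3 -10.1 0 0.1 1" --pt "-1.3 -10.2 0 0.1 1" --pt "-0.3 -10.3 0 0.1 1" --pt "0 0 0 0 1"

```text
time: 11.2
tool_pos: [0.4552, -0.143, 0.0695]
tool_rot: [-3.141, 0.001, 0.023]
contact_force: [-1.6, -0.3, -4.1]
opening: 0.0233
grip_force: 60.0
```

Run:
```python
from h import *
s=monitor.observe();print(s["contact_force"],s["torque"],s["tool_pos"],s["tool_rot"])
```

```text
[-1.5842238  -0.25218527 -4.06935299] [0.0141795  0.50576201 0.12071905] [ 0.45523517 -0.14304221  0.06954087] [-3.14137911e+00  1.39422398e-03  2.26710396e-02]
```

Call:
move_arm --pt "0.8 -10.3 0 0.1 1" --pt "1.8 -10.2 0 0.1 1" --pt "2.8 -9.9 0 0.1 1" --pt "3.8 -9.6 0 0.1 1" --pt "4.7 -9.2 0 0.1 1" --pt "5.6 -8.7 0 0.1 1" --pt "0 0 0 0 1" --pt "0 0 0 0 1"

```text
time: 12.0
tool_pos: [0.4747, -0.1998, 0.0694]
tool_rot: [-3.14, 0.001, 0.619]
contact_force: [-5.1, -1.1, -2.9]
opening: 0.0236
grip_force: 60.0
```

Run:
```python
from h import *
s=monitor.observe(); K,T=cam("wrist"); np.savez("w5.npz",K=K,T=T); im=vision.read_camera("wrist"); cv2.imwrite("pics/w5.png",im[:,:,::-1])
print(s["time"],s["tool_pos"],s["tool_rot"],s["contact_force"],s["torque"])
cv2.imwrite("pics/c5.png",cv2.resize(im[0:195,190:450,::-1],(800,600),interpolation=cv2.INTER_CUBIC))
```

```text
12.0 [ 0.47467443 -0.19977077  0.06939503] [-3.14045591e+00  1.10586683e-03  6.19191239e-01] [-5.08172018 -1.09301218 -2.92489614] [-0.40332176  1.0024457   0.20470678]
```

View pics/c5.png

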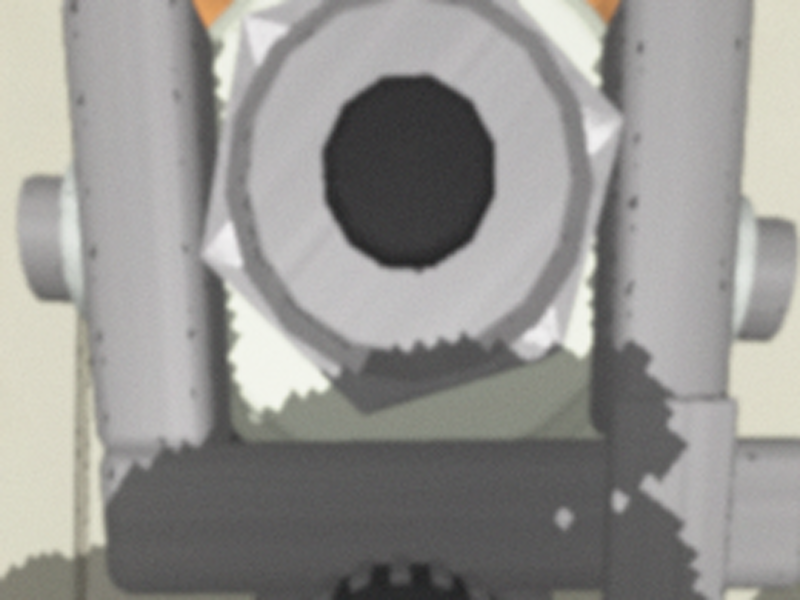

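The nut sits in the mouth with its corners at crop (205,252), (622,122), (368,412) and (248,15), touching the jaws at opposite corners. The nut lags the spanner by the play.

Run:
```python
from h import *
d=np.load("w5.npz");KT=(d["K"],d["T"])
c=np.array([(205,252),(622,122),(368,412),(248,15),(558,352)])/3.077+[190,0]
for z in (.080,.084):
  W=np.array([ray(KT,*p,z)[:2] for p in c]); m=W[:2].mean(0)
  g=least_squares(lambda q:(W-q[:2]-q[2]*np.c_[np.cos(q[3]+np.array([2,5,3,1,4])*np.pi/3),np.sin(q[3]+np.array([2,5,3,1,4])*np.pi/3)]).ravel(),[*m,.0265,.619])
  print(z,g.x,np.degrees(g.x[3]),(g.fun*1000).round(1))
```

```text
0.08 [ 0.55921734 -0.14074716  0.02691122  0.37581746] 21.532754320773012 [ 0.2  0.2 -0.1  0.2  0.3 -0.9  0.1  0.2 -0.5  0.2]
0.084 [ 0.55858919 -0.1411756   0.02618177  0.37581746] 21.532754451268694 [ 0.2  0.2 -0.1  0.2  0.3 -0.8  0.1  0.2 -0.5  0.2]
```

Run:
```python
from h import *
d=np.load("w5.npz");KT=(d["K"],d["T"])
tp=np.array([.47467,-.19977]); y=.619; t=np.array([np.cos(y),np.sin(y)]); n=np.array([-t[1],t[0]])
def loc(u,v,z): w=ray(KT,190+u/3.077,v/3.077,z)[:2]-tp; return (np.array([w@t,w@n])*1000).round(1)
for z in (.0655,.0835):
  print(z,"outerL",loc(80,150,z),"topinL",loc(200,150,z),"botinL",loc(222,150,z),"botinR",loc(600,150,z),"topinR",loc(627,150,z),"outerR",loc(742,150,z),"front",loc(400,440,z),"end",loc(105,500,z))
im=cv2.imread("pics/w5.png"); r=im[45:52].mean(0).mean(1)[205:440]; print(r.round().astype(int).tolist())
d=np.load("w4.npz")
im=cv2.imread("pics/w4.png"); r=im[85:95].mean(0).mean(1)[205:440]; print(r.round().astype(int).tolist())
```

```text
0.0655 outerL [110.7  43.7] topinL [110.7  27.5] botinL [110.7  24.5] botinR [110.7 -26.5] topinR [110.7 -30.1] outerR [110.7 -45.6] front [73.   0.5] end [64.5 43.8]
0.0835 outerL [106.8  38.8] topinL [106.8  24.4] botinL [106.8  21.7] botinR [106.8 -23.6] topinR [106.8 -26.8] outerR [106.8 -40.6] front [73.2  0.4] end [65.7 38.9]
[210, 211, 210, 211, 211, 211, 210, 201, 174, 153, 148, 152, 158, 161, 164, 167, 167, 169, 170, 172, 172, 172, 171, 172, 173, 174, 175, 176, 176, 175, 175, 175, 176, 178, 182, 183, 185, 184, 182, 183, 181, 179, 172, 164, 157, 150, 145, 134, 124, 107, 94, 86, 84, 83, 89, 121, 161, 182, 180, 163, 140, 130, 130, 132, 130, 135, 151, 170, 179, 183, 183, 183, 184, 183, 185, 185, 185, 185, 186, 186, 185, 186, 184, 184, 183, 184, 182, 181, 175, 147, 102, 67, 52, 50, 52, 54, 55, 55, 56, 56, 55, 56, 56, 56, 55, 56, 56, 56, 56, 55, 56, 56, 57, 57, 58, 57, 56, 57, 58, 57, 57, 56, 56, 57, 56, 56, 55, 55, 56, 55, 55, 54, 56, 54, 55, 55, 55, 54, 55, 53, 53, 52, 49, 48, 60, 104, 156, 179, 182, 182, 183, 182, 182, 181, 182, 182, 181, 181, 181, 182, 181, 183, 181, 182, 181,
[... 780 characters left out ...]
 118, 141, 157, 165, 166, 167, 167, 166, 166, 165, 165, 165, 165, 166, 164, 154, 127, 88, 59, 49, 49, 51, 53, 52, 54, 52, 53, 54, 54, 54, 54, 55, 54, 54, 55, 54, 55, 54, 54, 54, 54, 53, 53, 53, 52, 50, 50, 49, 55, 79, 119, 151, 166, 167, 168, 168, 170, 170, 170, 170, 170, 170, 171, 168, 162, 145, 124, 116, 113, 120, 131, 137, 129, 122, 121, 121, 121, 121, 121, 120, 121, 121, 120, 118, 114, 109, 108, 110, 116, 126, 127, 105, 80, 69, 69, 71, 73, 80, 92, 105, 116, 127, 138, 145, 148, 155, 159, 161, 161, 162, 160, 161, 160, 161, 160, 159, 160, 159, 158, 156, 154, 154, 152, 152, 150, 150, 148, 147, 144, 143, 142, 139, 137, 133, 129, 125, 126, 145, 173, 187, 190, 189, 189, 189, 189, 189, 189, 189]
```

The gap is really about 51 mm: the nut lags by 14° and the top edges measure 51. My earlier estimate was biased by the rounded edges. I'll lift the spanner off, lay it down, close the jaws another 3 mm (0.6 rad), and then finish the turn.

Call:
move_arm --pt "-6.5 10.5 0 -0.12 1" --pt "-5 11 0 -0.12 1" --pt "0 0 10 0 1" --pt "0 0 20 0 1" --pt "0 0 30 0 1" --pt "0 0 30 0 1" --pt "0 20 0 0.03 1" --pt "0 35 0 0.03 1" --pt "0 40 0 0.03 1" --pt "0 40 0 0.03 1" --pt "1 40 0 0.03 1" --pt "1 40 0 0.03 1"

```text
time: 13.25
tool_pos: [0.4668, 0.0379, 0.1611]
tool_rot: [3.14, -0.003, 0.566]
contact_force: [0.7, -0.0, -2.8]
opening: 0.0231
grip_force: 60.0
```

Call:
move_arm --pt "1 40 0 0.03 1" --pt "1 30 0 0 1" --pt "0 11 -20 0 1" --pt "0 0 -40 0 1" --pt "0 0 -40 0 1" --pt "0 0 -30 0 1" --pt "0 0 -10 0 1" --pt "0 0 0 0 1"

```text
time: 14.05
tool_pos: [0.4681, 0.1173, 0.0195]
tool_rot: [-3.141, 0.001, 0.594]
contact_force: [-0.0, 0.1, -3.4]
opening: 0.0236
grip_force: 60.0
```

Call:
move_arm --pt "0 0 -8 0 1" --pt "0 0 -5 0 1" --pt "0 0 -2.5 0 1" --pt "0 0 0 0 1" --pt "0 0 0 0 0.2" --pt "0 0 0 0 -0.3" --pt "0 0 0 0 -1" --pt "0 0 25 0 -1" --pt "0 0 35 0 -1" --pt "16.5 11 5 0 -1" --pt "16.5 11 0 0 -1" --pt "0 0 0 0 -1"

```text
time: 15.25
tool_pos: [0.5032, 0.1401, 0.0702]
tool_rot: [3.14, -0.004, 0.594]
contact_force: [-0.5, 0.6, 0.4]
opening: 0.0831
grip_force: 0.0
```

Call:
move_arm --pt "0 0 -25 0 -1" --pt "0 0 -20 0 0" --pt "0 0 -3 0 0.5" --pt "0 0 0 0 0.9" --pt "0 0 0 0 0.9" --pt "0 0 0 0 0.9" --pt "0 0 0 0 0.9" --pt "0 0 0 0 0.9" --newtons 15

```text
time: 16.05
tool_pos: [0.5012, 0.1392, 0.0217]
tool_rot: [3.141, -0.001, 0.593]
contact_force: [-0.4, -0.4, -0.5]
opening: 0.0403
grip_force: 0.0
```

Call:
move_arm --pt "0 0 0 0 0.9" --pt "0 0 0 0 0.9" --pt "0 0 0 -0.12 0.9" --pt "0 0 0 -0.12 0.9" --pt "0 0 0 -0.12 0.9" --pt "0 0 0 -0.12 0.9" --pt "0 0 0 -0.12 0.9" --pt "0 0 0 0 0.9" --pt "0 0 0 0 0.9"

```text
time: 16.95
tool_pos: [0.5011, 0.1392, 0.0216]
tool_rot: [3.141, -0.0, -0.004]
contact_force: [-1.1, -2.1, 5.7]
opening: 0.0357
grip_force: 15.0
```

Call:
move_arm --pt "0 0 0 0 -1" --pt "0 0 0 0 -1" --pt "0 0 0 0 -1" --pt "0 0 25 0.15 -1" --pt "0 0 35 0.15 -1" --pt "-16.5 -11 0 0.15 -1" --pt "-16.5 -11 0 0.15 -1" --pt "0 0 0 0 -1" --pt "0 0 0 0 -1"

```text
time: 17.85
tool_pos: [0.4684, 0.1173, 0.0814]
tool_rot: [3.141, -0.001, 0.589]
contact_force: [0.7, 1.0, 0.3]
opening: 0.0915
grip_force: 0.0
```

Run:
```python
from h import *
s=monitor.observe(); K,T=cam("wrist"); np.savez("w6.npz",K=K,T=T); im=vision.read_camera("wrist"); cv2.imwrite("pics/w6.png",im[:,:,::-1])
print(s["time"],s["tool_pos"],s["tool_rot"],s["opening"])
# rectify the z=.018 plane into the spanner frame, 5 px/mm, assumed pose
o=np.array([.4823,.1279]);y=.593
def P(x,yy,z=.018): return proj((K,T),np.array([o[0]+x*np.cos(y)-yy*np.sin(y),o[1]+x*np.sin(y)+yy*np.cos(y),z]))
src=np.float32([P(-.03,.06),P(-.03,-.08),P(.12,-.08),P(.12,.06)])
H=cv2.getPerspectiveTransform(src,np.float32([[0,600],[560,600],[560,0],[0,0]]))
cv2.imwrite("pics/r6.png",cv2.warpPerspective(im,H,(560,600))[:,:,::-1])
```

```text
17.85 [0.46836547 0.11726653 0.08136446] [ 3.14128435e+00 -6.81900521e-04  5.89354716e-01] 0.0914892118310863
```

View pics/r6.png

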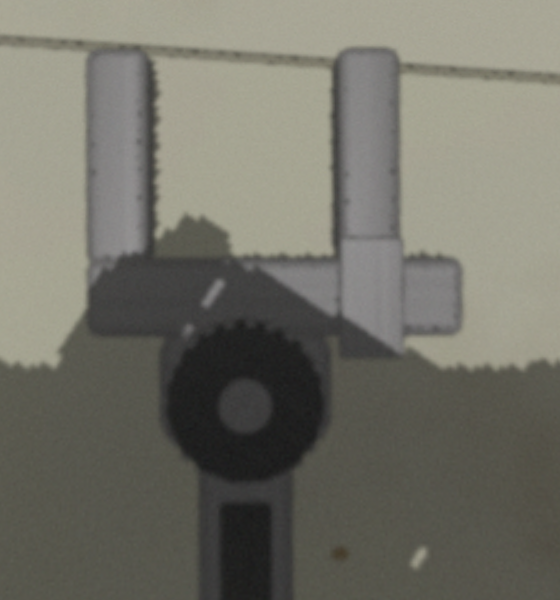

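The rectified view (4 px/mm) shows the jaws' outer faces at 87 and 400 against a crossbar from 88 to 462, so the gap is about 47.5 mm. That just fits. I re-grip the handle.

Call:
move_arm --pt "0 -1 -35 0 -0.2" --pt "0 0 -30 0 -0.2" --pt "0 0 -12 0 -0.2" --pt "0 0 0 0 0.2" --pt "0 0 0 0 0.6" --pt "0 0 0 0 1" --pt "0 0 0 0 1" --pt "0 0 0 0 1" --pt "0 0 0 0 1" --newtons 60

```text
time: 18.8
tool_pos: [0.4681, 0.1163, 0.0047]
tool_rot: [3.141, -0.001, 0.593]
contact_force: [-1.6, 2.8, 2.3]
opening: 0.0244
grip_force: 1.8
```

Call:
move_arm --pt "0 0 10 0 1" --pt "0 0 30 0 1" --pt "0 0 40 0 1" --pt "0 0 40 0 1" --pt "0 0 20 0 1" --pt "-1 -30 0 -0.03 1" --pt "-1 -45 0 -0.04 1" --pt "-1 -45 0 -0.04 1" --pt "-1 -45 0 -0.04 1" --pt "-1 -45 0 -0.04 1" --pt "0 -45 0 -0.03 1"

```text
time: 19.9
tool_pos: [0.4619, -0.1403, 0.1446]
tool_rot: [-3.141, 0.001, 0.371]
contact_force: [1.3, 0.2, -3.9]
opening: 0.0233
grip_force: 60.0
```

Call:
move_arm --pt "0 -39 0 0 1" --pt "0 0 -15 0 1" --pt "0 0 -10 0 1" --pt "0 0 0 0 1" --pt "0 0 0 0 1"

```text
time: 20.4
tool_pos: [0.4627, -0.1768, 0.1192]
tool_rot: [-3.141, 0.001, 0.374]
contact_force: [-0.4, -0.3, -4.6]
opening: 0.0232
grip_force: 60.0
```

Run:
```python
from h import *
s=monitor.observe(); K,T=cam("wrist"); np.savez("w7.npz",K=K,T=T); im=vision.read_camera("wrist"); cv2.imwrite("pics/w7.png",im[:,:,::-1])
print(s["time"],s["tool_pos"],s["tool_rot"],s["contact_force"],s["grip_force"])
g=cv2.cvtColor(im,cv2.COLOR_RGB2GRAY)
tp=s["tool_pos"];y=s["tool_rot"][2];t=np.array([np.cos(y),np.sin(y)]);n=np.array([-t[1],t[0]])
def loc(u,v,z): w=ray((K,T),u,v,z)[:2]-tp[:2]; return (np.array([w@t,w@n])*1000).round(1)
# dark plug blob
u0,v0=proj((K,T),np.array([.559,-.1403,.095])); print("exp plug",u0,v0)
m=(g<75).astype(np.uint8); nn,l,st,ce=cv2.connectedComponentsWithStats(m)
for i in range(1,nn):
    if st[i,4]>150 and np.hypot(ce[i][0]-u0,ce[i][1]-v0)<60: print("plug",ce[i],st[i],loc(*ce[i],.095))
zt=tp[2]-.0047+.018
for v in (40,80,110):
    r=g[v-3:v+4].mean(0); print(v,r[200:450:1].round().astype(int).tolist())
print(zt,[loc(u,80,zt) for u in (210,260,390,440)])
```

```text
20.4 [ 0.46269684 -0.17681702  0.11924476] [-3.14075026e+00  6.73546675e-04  3.74064433e-01] [-0.35655284 -0.29558901 -4.64775006] 59.97731029987335
exp plug 324.32781451299434 77.27417083886218
plug [324.60610687  79.32824427] [ 305   58   40   44 1310] [102.1  -1.3]
40 [205, 205, 205, 205, 206, 206, 206, 207, 206, 207, 207, 207, 206, 195, 169, 145, 140, 139, 136, 145, 154, 157, 159, 161, 163, 162, 163, 164, 163, 164, 164, 166, 166, 167, 166, 166, 167, 167, 168, 169, 172, 174, 174, 174, 172, 172, 172, 169, 163, 154, 149, 143, 137, 129, 118, 104, 92, 84, 81, 81, 88, 113, 141, 152, 153, 147, 146, 144, 147, 154, 164, 175, 181, 183, 178, 170, 158, 149, 146, 159, 173, 186, 202, 215, 223, 228, 232, 234, 235, 235, 235, 236, 234, 233, 231, 228, 222, 215, 208, 200, 190, 181, 171, 160, 152, 146, 143, 140, 139, 137, 139, 140, 144, 147, 152, 153, 150, 152, 152, 155, 156, 155, 156, 155, 155, 155, 156, 158, 159, 159, 158, 158, 156, 155, 153, 150, 146, 145, 142, 141, 141, 140, 141, 142, 146, 151, 157, 165, 176, 186, 197, 206, 215, 219, 224, 229, 231, 234, 234, 234, 234, 233, 232, 226, 219, 211, 19
[... 2260 characters left out ...]
19, 105, 95, 95, 96, 97, 95, 92, 99, 114, 126, 136, 143, 150, 158, 166, 177, 180, 177, 170, 162, 152, 142, 134, 127, 124, 127, 131, 141, 151, 166, 176, 184, 191, 199, 200, 185, 159, 130, 117, 122, 129, 133, 134, 134, 126, 105, 83, 77, 77, 79, 88, 101, 116, 129, 139, 147, 152, 162, 174, 178, 181, 179, 179, 178, 177, 177, 176, 175, 175, 174, 172, 172, 169, 169, 166, 167, 166, 165, 163, 161, 160, 157, 156, 154, 150, 148, 142, 138, 133, 146, 185, 207, 210, 209, 209, 210, 210, 209, 210, 209, 210, 210, 210, 210, 210, 210, 210, 211, 211, 210, 209, 210, 211, 210, 210, 210, 210, 211, 210, 211]
0.13254476050290045 [array([96.3, 42.4]), array([96.3, 23.4]), array([ 96.3, -25.9]), array([ 96.3, -44.8])]
```

Call:
move_arm --pt "0.8 -2.2 -10 0 1" --pt "0 0 -12 0 1" --pt "0 0 -5 0 1" --pt "0 0 -3 0 1" --pt "0 0 -3 0 1" --pt "0 0 0 0 1"

```text
time: 21.05
tool_pos: [0.4637, -0.1798, 0.0861]
tool_rot: [-3.141, 0.0, 0.373]
contact_force: [-0.2, 0.7, -5.4]
opening: 0.023
grip_force: 60.0
```

Call:
move_arm --pt "0 0 -3 0 1" --pt "0 0 -3 0 1" --pt "0 0 0 0 1"

```text
time: 21.35
tool_pos: [0.4636, -0.1799, 0.0799]
tool_rot: [-3.141, 0.0, 0.373]
contact_force: [-0.2, 0.9, -3.1]
opening: 0.0235
grip_force: 60.0
```

Call:
move_arm --pt "0 0 -3 0 1" --pt "0 0 -3 0 1" --pt "0 0 -3 0 1" --pt "0 0 -1 0 1" --pt "0 0 0 0 1"

```text
time: 21.85
tool_pos: [0.4636, -0.18, 0.07]
tool_rot: [-3.141, 0.0, 0.373]
contact_force: [-1.4, 1.6, -3.2]
opening: 0.0236
grip_force: 60.0
```

Run:
```python
from h import *
s=monitor.observe();print(s["contact_force"],s["torque"],s["tool_pos"],s["tool_rot"])
p=s["tool_pos"][:2]-[.559,-.1403]; old=0*p
for k in range(1,9):
    q=R.from_euler("z",.05*k).as_matrix()[:2,:2]@p-p; print(k,((q-old)*1000).round(1)); old=q
```

```text
[-1.35871229  1.62284146 -3.21465956] [0.13914576 0.35992496 0.12261693] [ 0.46361864 -0.17997796  0.06999862] [-3.14138237e+00  3.16375645e-04  3.72766322e-01]
1 [ 2.1 -4.7]
2 [ 2.3 -4.6]
3 [ 2.6 -4.5]
4 [ 2.8 -4.4]
5 [ 3.  -4.2]
6 [ 3.2 -4.1]
7 [ 3.4 -3.9]
8 [ 3.6 -3.7]
```

Call:
move_arm --pt "2.1 -4.7 0 0.05 1" --pt "2.3 -4.6 0 0.05 1" --pt "2.6 -4.5 0 0.05 1" --pt "2.8 -4.4 0 0.05 1" --pt "3.0 -4.2 0 0.05 1" --pt "0 0 0 0 1" --pt "0 0 0 0 1"

```text
time: 22.55
tool_pos: [0.4761, -0.2017, 0.07]
tool_rot: [-3.14, 0.0, 0.622]
contact_force: [-1.8, 4.1, -3.9]
opening: 0.0236
grip_force: 60.1
```

Run:
```python
from h import *
s=monitor.observe();K,T=cam("wrist"); np.savez("w8.npz",K=K,T=T); im=vision.read_camera("wrist"); cv2.imwrite("pics/w8.png",im[:,:,::-1])
print(s["contact_force"],s["torque"],s["tool_pos"],s["tool_rot"])
# hex-fit on rectified z=.084 plane: gradient energy along a 46 mm hexagon vs angle, for before/after pictures
def score(name):
    d=np.load(name+".npz");KT=(d["K"],d["T"]);g=cv2.GaussianBlur(cv2.imread(f"pics/{name}.png",0).astype(np.float32),(0,0),.8)
    best=[]
    def samp(c,r,th,z):
        e=np.linspace(-.8,.8,25)*r*np.tan(np.pi/6); out=[]
        for k in range(6):
            a=th+np.pi/6+k*np.pi/3; nn=np.array([np.cos(a),np.sin(a)]); tt=np.array([-nn[1],nn[0]])
            out.append(c+nn*r+e[:,None]*tt)
        P=np.vstack(out); q=proj(KT,np.c_[P,np.full(len(P),z)]).astype(np.float32)
        return cv2.remap(g,q[:,:1],q[:,1:],cv2.INTER_LINEAR).reshape(6,25)
    for th in np.radians(np.arange(0,60,1)):
        m=0
        for dx in (-.0015,0,.0015):
            for dy in (-.0015,0,.0015):
                c=np.array([.559+dx,-.14+dy])
                for r in (.0225,.023,.0235):
                    d_=np.abs((samp(c,r+.0012,th,.079)-samp(c,r-.0012,th,.079)).mean(1)); m=max(m,np.sort(d_)[2:].mean())
        best.append(m)
    o=np.argsort(best)[::-1][:6]; print(name,o,np.round(np.array(best)[o],1))
for n in ("w3","w5","w8"): score(n)
```

```text
[-1.8379507   4.06126316 -3.85487231] [0.66860588 0.40635    0.31124839] [ 0.47605201 -0.20168622  0.06995533] [-3.14006024e+00  3.13678964e-04  6.21992405e-01]
w3 [32 33 31 34 30 35] [26.  26.  26.  25.8 25.8 25.5]
w5 [5 6 4 7 3 8] [72.1 71.8 69.5 67.4 65.2 63.9]
w8 [7 6 5 8 4 9] [70.1 69.6 69.  68.7 68.1 67.3]
```

Call:
move_arm --pt "-3.0 4.2 0 -0.05 1" --pt "0 0 0 0 1" --pt "0 0 10 0 1" --pt "0 0 20 0 1" --pt "0 0 25 0 1" --pt "0 0 25 0 1" --pt "0 0 0 0 1" --pt "0 0 0 0 1"

```text
time: 23.4
tool_pos: [0.4739, -0.1987, 0.1506]
tool_rot: [3.139, -0.001, 0.573]
contact_force: [-0.2, 0.3, -4.2]
opening: 0.0236
grip_force: 60.0
```

Run:
```python
from h import *
s=monitor.observe();K,T=cam("wrist"); np.savez("w9.npz",K=K,T=T); im=vision.read_camera("wrist"); cv2.imwrite("pics/w9.png",im[:,:,::-1])
print(s["contact_force"],s["tool_pos"],s["tool_rot"])
def score(name,z):
    d=np.load(name+".npz");KT=(d["K"],d["T"]);g=cv2.GaussianBlur(cv2.imread(f"pics/{name}.png",0).astype(np.float32),(0,0),.8)
    e=np.linspace(-.85,.85,25)*.023*np.tan(np.pi/6); best=[]
    def samp(c,r,th):
        a=th+np.pi/6+np.arange(6)*np.pi/3; nn=np.c_[np.cos(a),np.sin(a)]; tt=np.c_[-nn[:,1],nn[:,0]]
        P=(c+nn[:,None]*r+e[None,:,None]*tt[:,None]).reshape(-1,2)
        q=proj(KT,np.c_[P,np.full(len(P),z)]).astype(np.float32)
        return cv2.remap(g,q[:,:1],q[:,1:],cv2.INTER_LINEAR).reshape(6,25)
    for th in np.radians(np.arange(0,60,1)):
        best.append(max(np.sort(np.abs((samp(c,r+.001,th)-samp(c,r-.001,th)).mean(1)))[1:].mean() for dx in np.arange(-2,3)/1000 for dy in np.arange(-2,3)/1000 for r in (.0225,.023,.0235) for c in [np.array([.559+dx,-.14+dy])]))
    o=np.argsort(best)[::-1][:6]; print(name,z,o,np.round(np.array(best)[o],1),np.median(best).round(1))
for z in (.078,.081): 
  for n in ("w3","w4","w7","w9"): score(n,z)
```

```text
[-0.16809271  0.32804094 -4.24309158] [ 0.47392486 -0.19869192  0.15062296] [ 3.13939448e+00 -8.74889256e-04  5.72753521e-01]
w3 0.078 [33 32 34 31 35 30] [20.9 20.8 20.8 20.7 20.5 20.3] 13.2
w4 0.078 [33 32 34 31 35 30] [55.  55.  54.3 53.9 52.8 52.5] 46.4
w7 0.078 [22 21 23 20 24 19] [47.3 47.  46.8 45.9 45.8 44.3] 36.4
w9 0.078 [33 34 32 35 31 36] [44.6 44.3 44.1 43.3 43.2 42.1] 37.9
w3 0.081 [33 32 34 31 35 30] [21.5 21.5 21.4 21.3 21.1 21. ] 13.8
w4 0.081 [33 32 34 31 35 30] [54.4 54.1 54.  53.3 52.9 52. ] 42.9
w7 0.081 [22 21 23 20 24 19] [45.2 45.1 44.5 44.5 43.5 43.3] 34.5
w9 0.081 [33 34 32 31 35 30] [42.9 42.6 42.6 42.1 41.9 41.2] 35.0
```

The nut's corners were at 33° before and are at 33° (+60°) now, so it has turned by one flat. I lay the spanner down where it started, about 0.27 m from the filter.

Call:
move_arm --pt "0 20 0 0 1" --pt "-1 40 0 0 1" --pt "-1 45 0 0 1" --pt "-1 45 0 0 1" --pt "-1 45 0 0 1" --pt "-1 45 0 0 1" --pt "-1 45 0 0 1" --pt "0 31 -10 0 1" --pt "0 0 -40 0 1" --pt "0 0 -40 0 1" --pt "0 0 -30 0 1" --pt "0 0 0 0 1"

```text
time: 24.65
tool_pos: [0.4635, 0.1175, 0.0258]
tool_rot: [-3.137, 0.01, 0.573]
contact_force: [-0.9, -0.5, -4.0]
opening: 0.0233
grip_force: 60.0
```

Call:
move_arm --pt "0 0 -15 0 1" --pt "0 0 -6 0 1" --pt "0 0 -3 0 1" --pt "0 0 -1.5 0 1" --pt "0 0 0 0 1"

```text
time: 25.15
tool_pos: [0.4679, 0.1178, 0.0053]
tool_rot: [3.141, -0.001, 0.573]
contact_force: [0.5, -0.6, -3.1]
opening: 0.0233
grip_force: 60.0
```

Call:
move_arm --pt "0 0 -1 0 1" --pt "0 0 -0.5 0 1" --pt "0 0 0 0 1" --pt "0 0 0 0 0.3" --pt "0 0 0 0 -0.1" --pt "0 0 0 0 -0.3" --pt "0 0 0 0 -0.3" --pt "0 0 15 0 -0.3" --pt "0 0 35 0 -0.3" --pt "0 0 40 0 -0.5" --pt "0 0 40 0 -1" --pt "0 0 0 0 -1"

```text
time: 26.35
tool_pos: [0.4707, 0.1182, 0.1381]
tool_rot: [3.137, -0.009, 0.573]
contact_force: [1.1, -0.1, 0.8]
opening: 0.079
grip_force: 0.0
```

Run:
```python
from h import *
a=vision.read_camera("side"); b=cv2.imread("pics/side0.png")[:,:,::-1]
s=monitor.observe(); print(s["time"],s["tool_pos"],s["opening"],s["contact_force"])
d=cv2.absdiff(a,np.ascontiguousarray(b)).max(2)
for n,(u,v,w,h) in dict(spice=(385,180,28,48),jam=(425,208,36,52),salt=(412,248,32,54),filt=(350,220,60,55)).items(): print(n,(d[v:v+h,u:u+w]>40).mean().round(3))
cv2.imwrite("pics/end.png",a[:,:,::-1])
```

```text
26.4 [0.46915716 0.11800954 0.135587  ] 0.08299455255483901 [-0.42353572 -0.5798751  -1.32614857]
spice 0.0
jam 0.0
salt 0.0
filt 0.0
```

```bash
python3 -c "
from cell import workorder; print(workorder.hand_in())"
```

```text
the job is handed in; nothing more can be done
None
```

The job is handed in: the jaws are set to about 47.5 mm and the nut is turned one flat anticlockwise (60° by camera, good to a degree or two). The spanner was lowered to the worktop and released about 0.27 m from the filter, and the jars have not moved. I started the turn with the jaws near 51 mm (about 49° done), so I took the spanner off, closed them and finished the turn.

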